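Fill a tea sample tray and press in its label holder

ROBOT

A 6-joint arm with a two-finger parallel gripper is mounted at the origin on the work surface. World frame = base frame: x ahead of the robot, y to its left, z up, the work surface at z = 0. Lengths are in mm, angles in rad, forces in N, time in s.
With the tool pointing down it reaches from about 275 to 825 mm from the base axis. Payload 4.9 kg.
Tool frame: the origin (TCP) lies midway between the tips of the shut fingers; the grasp point (between the pads) lies 19 mm behind it; z points along the fingers, y is the direction in which the jaws open and shut (so a half turn about z gives the same grasp; the last joint's range is limited). The gripper opens to 85 mm and grips with 20 to 120 N. Pads are 22 mm wide; open, the fingers measure 114 mm over their backs; the gripper's body (76 mm by 85 mm) begins 54 mm behind the grasp point. The pads swing forward as they close: fully open they stand 13 mm farther back than shut.
Start: joints at [-1.264, 0.326, -0.193, 1.052, 0, 1.437], TCP at [234.678, -497.438, 231.281] pointing down, gripper open.
Joint ranges: [-2.65, 2.65], [-0.97, 1.79], [-1.3, 1.35], [-1.93, 2.1], [-1.47, 1.37], [-3.14, 3.14]. Speed limits (rad/s): [2.57, 2.57, 3.14, 3.14, 3.14, 3.14].

INTERFACE

Orientations are given as a unit quaternion [x, y, z, w].
In Python, from rig import get_obs, capture, close_job, look_for, tip_of gives the robot as it stands. The module is installed in compiled form; this text tells all that it offers.
- The arm moves only by the tool step_arm, never from a script. Its argument "series" is a list of rows, each an object with "xyz": the shift along the tool's x, y, z in mm, a list of three; "turn": the turn, a rotation vector about the tool's x, y, z in degrees, a list of three; "jaw": the finger opening in mm, from 0 to 85.4. A call has 1 to 8 rows; each row is the pose to reach, as a shift and turn from the pose commanded when the call began, along the tool's axes at that moment; what a row does not reach only later rows make up. A row lasts 1/12 s, in which the tool goes at most 41.7 mm and 7.16 degrees, less where a joint would pass 70% of its speed; a pose out of reach is approached as far as the arm can. A call with a gripper value outside its range is refused whole. The fingers move at their own pace and stop on an object; "newtons" is the grip in N (left out, the last holds). Time passes only in rows, so rows that repeat a pose let the fingers close. It gives the time, the measured TCP pose, the force and the opening at its end, in the units of the state.
- get_obs(): the state, without advancing time (a new reading comes with each control period).
- capture(name): name is "side" or "top" or "wrist"; returns a dict with "pixels" (400x640x3 uint8, red, green, blue), "mtx" (3x3 intrinsics, pixels), "k1" (the pictures are not rectified: a ray, as slopes to the right and down, at radius r is drawn at 1 + k1 r^2 times it, then the intrinsics apply), "camera_from_world" (4x4, takes a point from world to camera coordinates); the wrist camera has in their place "T_tool_cam" (4x4, takes a point from camera to tool coordinates, whose origin is the TCP and whose axes are the flange's). Camera axes: x right, y down, z forward; pixel columns grow to the right and rows downward; lengths in mm; the calibration is good to about 2 mm. A picture is of the moment at which its call begins: read the wrist's pose just before it. There is no depth.
- close_job(): hands the job in, once; it reports no verdict.
Trained networks look in the newest picture that a camera, given by its name, has taken for a name from the list of things; names that differ only in an ending like _2 or _b are one class to them, and where a whole thing is asked for, a point or a joint stands for the part that bears it (a point fixed in the world has none). Each returns a list of dicts, best first, with "score" (0 to 1); they miss things now and then, are a little off and sometimes report something else, mostly with a low value. They report only what shows in the picture. A call takes as long as a camera call.
- look_for(camera, name): "pixel" ([column, row] in pixels, amid what is visible of it).
- tip_of(camera, name): "pixel" ([column, row] in pixels: a listed point, or the origin of a listed thing).
The state is a dict: "time_s": time; "joint_pos": joint angles; "dq": joint speeds; "joint_efforts": joint torques, N m; "tcp_pos": TCP position; "ee_rot": TCP orientation; "contact_force": force on the tool from outside, world axes, zero at the start; "moment": the same for the moment, N m; "finger_gap": finger opening in mm.
Only numpy, scipy, OpenCV 4.12 (cv2) and the standard library are available. Lean on these libraries where they do the work, as an engineer would, in place of code of your own. Each camera call takes 0.05 s, during which the arm holds its last target.

TASK

Make the sample tray of the white stand up to exactly three pressed tea discs, using discs from the wooden board (one is in the tray already). Then take the wider of the two label holders from its wooden rest, push it down upright behind the stand's front lip until the spring clip underneath is fully down, and finish while still gripping it and holding it pressed home, because the clip pushes it up again if let go. Leave the narrow holder, cup, spoon, tin and bowl where they are.

Things in the scene. Friction and masses are not known exactly. Their poses are not given: they have to be found in the camera images.
- stand: fixed white plastic stand, 166 x 186 mm in plan; origin at table height under the tray's centre, x axis from the lip to the back, z up. Behind: an open tray (see tray). In front of the tray's front wall (the fascia, stand x -60 to -75 mm, 58 mm high) runs the lip, 6 mm thick and 58 mm high, with a channel between them (see home)
- tray (a point): centre of the tray's floor, 8 mm above the table; axes as the stand's. Tray inside: 120 mm (x) by 170 mm (y); side and back walls reach 26 mm above the table
- home (a point): where the centre of the wide holder's lower edge is when fully home: in the channel, stand x -81 mm, y 0, 16 mm above the table; axes as the stand's. The channel is 12 mm wide (x) up to 46 mm above the table, above that lip and fascia flare to a mouth 32 mm wide at 58 mm. Two stops limit it to a pocket 72 mm long (y -36 to 36 mm)
- clip (a joint): steel spring clip bar in the bottom of the pocket: 0 = up (its top 26 mm above the table), 0.010 m = fully down on its stop. It pushes up with 2.4 N at 0, growing evenly to 8.4 N at 0.010, and returns if let go; a push of 10 to 20 N keeps it fully down
- disc0: pressed tea disc, dark brown, 40 mm across, 16 mm thick, 20 g, lying flat; all four are alike. Origin: centre of its underside. At the start one disc (any of the four) lies in the tray of the stand, the other three lie on the board, 94 mm or more apart, give or take 8 mm
- disc1: pressed tea disc, dark brown, 40 mm across, 16 mm thick, 20 g, lying flat; all four are alike. Origin: centre of its underside. At the start one disc (any of the four) lies in the tray of the stand, the other three lie on the board, 94 mm or more apart, give or take 8 mm
- disc2: pressed tea disc, dark brown, 40 mm across, 16 mm thick, 20 g, lying flat; all four are alike. Origin: centre of its underside. At the start one disc (any of the four) lies in the tray of the stand, the other three lie on the board, 94 mm or more apart, give or take 8 mm
- disc3: pressed tea disc, dark brown, 40 mm across, 16 mm thick, 20 g, lying flat; all four are alike. Origin: centre of its underside. At the start one disc (any of the four) lies in the tray of the stand, the other three lie on the board, 94 mm or more apart, give or take 8 mm
- board: fixed wooden board 190 x 190 mm, 8 mm thick, carrying discs; origin: centre of its underside
- rest: fixed wooden rest 44 mm (x) by 200 mm (y), 26 mm high, with two slots in line, centred at y -50 and +50 mm, each 76 x 12 mm, 20 mm deep; a label holder stands upright in each, in either order. Origin: centre of its underside. Board and rest stand one on each side of the stand, either way round
- holder: the wide label holder: upright white plastic plate 8 mm thick (x), 64 mm wide (y), 90 mm tall (z), 50 g, alike on both faces; either may face front. Origin: centre of its lower edge; starts 6 mm above the table in the rest. Grip it across its thickness, within 25 mm of its top edge, so that the fingers stay clear of the stand
- small_holder: the narrow label holder, not to be used: 8 x 40 x 90 mm, otherwise alike, in the other slot of the rest; origin: centre of its lower edge
- cup: bystander: white cup, 72 mm across, 55 mm high, between the robot and the stand; origin: centre of its underside
- spoon: bystander: spoon 150 mm long lying along its x axis, between the robot and the stand; origin near its middle, on the table
- tin: bystander: metal tin 66 mm across, 85 mm high, beyond the board or rest; origin: centre of its underside
- bowl: bystander: white bowl 100 mm across, 40 mm high, beyond the board or rest; origin: centre of its underside

How it is judged (in metres and radians):
On the way, in this order (a step that is already met when the one before it is completed fails the run):
1. exactly three tea discs lie in the tray ((((x of disc0 in the frame of tray between -0.06 and 0.06 m and y of disc0 in the frame of tray between -0.085 and 0.085 m and z of disc0 in the frame of tray below 0.04 m) and (x of disc1 in the frame of tray between -0.06 and 0.06 m and y of disc1 in the frame of tray between -0.085 and 0.085 m and z of disc1 in the frame of tray below 0.04 m) and (x of disc2 in the frame of tray between -0.06 and 0.06 m and y of disc2 in the frame of tray between -0.085 and 0.085 m and z of disc2 in the frame of tray below 0.04 m) and horizontal distance between disc3 and tray above 0.085 m) or ((x of disc0 in the frame of tray between -0.06 and 0.06 m and y of disc0 in the frame of tray between -0.085 and 0.085 m and z of disc0 in the frame of tray below 0.04 m) and (x of disc1 in the frame of tray between -0.06 and 0.06 m and y of disc1 in the frame of tray between -0.085 and 0.085 m and z of disc1 in the frame of tray below 0.04 m) and horizontal distance between disc2 and tray above 0.085 m and (x of disc3 in the frame of tray between -0.06 and 0.06 m and y of disc3 in the frame of tray between -0.085 and 0.085 m and z of disc3 in the frame of tray below 0.04 m)) or ((x of disc0 in the frame of tray between -0.06 and 0.06 m and y of disc0 in the frame of tray between -0.085 and 0.085 m and z of disc0 in the frame of tray below 0.04 m) and horizontal distance between disc1 and tray above 0.085 m and (x of disc2 in the frame of tray between -0.06 and 0.06 m and y of disc2 in the frame of tray between -0.085 and 0.085 m and z of disc2 in the frame of tray below 0.04 m) and (x of disc3 in the frame of tray between -0.06 and 0.06 m and y of disc3 in the frame of tray between -0.085 and 0.085 m and z of disc3 in the frame of tray below 0.04 m)) or (horizontal distance between disc0 and tray above 0.085 m and (x of disc1 in the frame of tray between -0.06 and 0.06 m and y of disc1 in the frame of tray between -0.085 and 0.085 m and z of disc1 in the frame of tray below 0.04 m) and (x of disc2 in the frame of tray between -0.06 and 0.06 m and y of disc2 in the frame of tray between -0.085 and 0.085 m and z of disc2 in the frame of tray below 0.04 m) and (x of disc3 in the frame of tray between -0.06 and 0.06 m and y of disc3 in the frame of tray between -0.085 and 0.085 m and z of disc3 in the frame of tray below 0.04 m)))), for 0.2 s.
2. the wide label holder is pressed home behind the lip (value of joint clip above 0.008 m and x of holder in the frame of home between -0.004 and 0.004 m and y of holder in the frame of home between -0.007 and 0.007 m and z of holder in the frame of home below 0.003 m and angle between holder's own z axis and vertical below 0.12 rad and angle between the y axis of holder and the y axis of stand, either way round below 0.1 rad and contact force between holder and stand above 4 N and contact force between the fingers and holder above 2 N), for 0.3 s.
At the end, for the whole second after the job is handed in: Three discs in the tray (under 40 mm above its floor), the fourth over 85 mm from its centre; wide holder in the pocket (4 mm in x, 7 mm in y), upright (0.12 rad), in line (0.1 rad), lower edge under 3 mm above home, clip past 8 of 10 mm, pressing with over 4 N, gripped (over 2 N) (all of step 2 and (((x of disc0 in the frame of tray between -0.06 and 0.06 m and y of disc0 in the frame of tray between -0.085 and 0.085 m and z of disc0 in the frame of tray below 0.04 m) and (x of disc1 in the frame of tray between -0.06 and 0.06 m and y of disc1 in the frame of tray between -0.085 and 0.085 m and z of disc1 in the frame of tray below 0.04 m) and (x of disc2 in the frame of tray between -0.06 and 0.06 m and y of disc2 in the frame of tray between -0.085 and 0.085 m and z of disc2 in the frame of tray below 0.04 m) and horizontal distance between disc3 and tray above 0.085 m) or ((x of disc0 in the frame of tray between -0.06 and 0.06 m and y of disc0 in the frame of tray between -0.085 and 0.085 m and z of disc0 in the frame of tray below 0.04 m) and (x of disc1 in the frame of tray between -0.06 and 0.06 m and y of disc1 in the frame of tray between -0.085 and 0.085 m and z of disc1 in the frame of tray below 0.04 m) and horizontal distance between disc2 and tray above 0.085 m and (x of disc3 in the frame of tray between -0.06 and 0.06 m and y of disc3 in the frame of tray between -0.085 and 0.085 m and z of disc3 in the frame of tray below 0.04 m)) or ((x of disc0 in the frame of tray between -0.06 and 0.06 m and y of disc0 in the frame of tray between -0.085 and 0.085 m and z of disc0 in the frame of tray below 0.04 m) and horizontal distance between disc1 and tray above 0.085 m and (x of disc2 in the frame of tray between -0.06 and 0.06 m and y of disc2 in the frame of tray between -0.085 and 0.085 m and z of disc2 in the frame of tray below 0.04 m) and (x of disc3 in the frame of tray between -0.06 and 0.06 m and y of disc3 in the frame of tray between -0.085 and 0.085 m and z of disc3 in the frame of tray below 0.04 m)) or (horizontal distance between disc0 and tray above 0.085 m and (x of disc1 in the frame of tray between -0.06 and 0.06 m and y of disc1 in the frame of tray between -0.085 and 0.085 m and z of disc1 in the frame of tray below 0.04 m) and (x of disc2 in the frame of tray between -0.06 and 0.06 m and y of disc2 in the frame of tray between -0.085 and 0.085 m and z of disc2 in the frame of tray below 0.04 m) and (x of disc3 in the frame of tray between -0.06 and 0.06 m and y of disc3 in the frame of tray between -0.085 and 0.085 m and z of disc3 in the frame of tray below 0.04 m)))); the arm keeps its last pose, push and grip.
It fails at once if the tasting cup is moved by more than 4 cm (distance of cup from where it was at the start of the episode above 0.04 m).
It fails at once if the spoon is moved by more than 4 cm (distance of spoon from where it was at the start of the episode above 0.04 m).
It fails at once if the tin is moved by more than 4 cm (distance of tin from where it was at the start of the episode above 0.04 m).
It fails at once if the bowl is moved by more than 4 cm (distance of bowl from where it was at the start of the episode above 0.04 m).
It fails at once if the narrow label holder is moved by more than 4 cm (distance of small_holder from where it was at the start of the episode above 0.04 m).
It also fails if it takes over 67 s, if anything falls off the work surface, if the arm or the gripper's body presses on something with over 40 N, if the wrist force passes 120 N, or if a joint passes its speed limit or range.

## Working session

There is one attempt and no reset: what is moved stays moved. The work goes in short steps, Python scripts to look and compute and a tool call to move; the robot and the scene stay as the last step left them, time stands still between calls to the robot, and variables do not carry over. Pictures are saved under pics/ and viewed, and the job is handed in when it is done.

Besides the shell and the picture viewer there is one more tool, called after "Request:" by a JSON object that holds its "name" and its "arguments", one argument or row to a line. step_arm: Moves the arm, as the interface text tells. Its arguments: {"type":"object","properties":{"series":{"type":"array"},"newtons":{"type":"number"}},"required":["series"]}

```bash
mkdir -p pics
cat > h.py <<'E'
import numpy as np, cv2
from rig import get_obs, capture, close_job, look_for, tip_of
from scipy.spatial.transform import Rotation as R
def save(c,n): cv2.imwrite('pics/'+n+'.png',c['pixels'][:,:,::-1])
def Tcam(c,obs=None):
    if 'camera_from_world' in c: return np.linalg.inv(np.array(c['camera_from_world']))
    T=np.eye(4); T[:3,:3]=R.from_quat(obs['ee_rot']).as_matrix(); T[:3,3]=obs['tcp_pos']
    return T@np.array(c['T_tool_cam'])
def ray(c,px,obs=None):
    K=np.array(c['mtx'],float); d=(np.array(px)-K[:2,2])/[K[0,0],K[1,1]]
    u=d.copy()
    for _ in range(30): u=d/(1+c['k1']*(u@u))
    T=Tcam(c,obs); return T[:3,3], T[:3,:3]@np.array([u[0],u[1],1])
def atz(c,px,z,obs=None):
    o,d=ray(c,px,obs); return o+d*(z-o[2])/d[2]
def proj(c,P,obs=None):
    T=np.linalg.inv(Tcam(c,obs)); p=T[:3,:3]@np.array(P,float)+T[:3,3]
    u=p[:2]/p[2]; u=u*(1+c['k1']*(u@u)); K=np.array(c['mtx']); return u*[K[0,0],K[1,1]]+K[:2,2]
E
python3 - <<'E'
from h import *
np.set_printoptions(precision=1,suppress=True)
o=get_obs(); print(o['tcp_pos'],o['ee_rot'],o['time_s'])
Z=dict(disc0=16,stand=26,tray=8,home=16,board=8,rest=26,holder=6,small_holder=6,cup=0,spoon=0,tin=0,bowl=0)
for cn in ['top','side']:
    c=capture(cn); save(c,cn+'0')
    print(cn,Tcam(c)[:3,3],c['k1'])
    for n,z in Z.items():
        for f in (look_for,tip_of):
            for d in f(cn,n)[:5]:
                if d['score']>.3: print(n,f.__name__,round(d['score'],2),np.array(d['pixel']),atz(c,d['pixel'],(0 if n.startswith('disc') or n in('board','rest','stand') else z) if f is tip_of else z)[:2])
print(get_obs()['time_s'])
E
```

```text
[ 234.5 -496.9  230.5] [ 1.   0.2 -0.  -0. ] 0.0
top [392.   15.7 993. ] -0.04452672426983672
disc0 call 0.81 [461.7 244. ] [ 456.4 -326.7]
disc0 call 0.75 [328.5 180.3] [614.   -2.5]
disc0 call 0.73 [429.1 249.3] [ 443.7 -246.1]
disc0 call 0.57 [438.1 205.9] [ 550.2 -273.1]
disc0 call 0.66 [437.8 207.2] [ 549.5 -276.9]
disc0 call 0.5 [328.4 183.6] [609.1  -2.5]
disc0 call 0.47 [427.3 248.9] [ 445.5 -246. ]
disc0 call 0.46 [465.2 243.2] [ 459.4 -341.2]
stand call 0.76 [315.8 187.8] [592.8  28.8]
stand call 0.65 [315.7 180.9] [616.   29.5]
tray call 0.85 [317.  186.3] [600.4  26.1]
tray call 0.8 [317.3 181. ] [613.9  25.4]
home call 0.65 [319.5 186.1] [599.2  19.8]
home call 0.77 [320.9 211.4] [535.9  16.2]
board call 0.89 [442.2 228.5] [ 495.1 -283. ]
board call 0.7 [440.3 230.6] [ 490.7 -280.4]
rest call 0.83 [201.9 216.9] [520.1 304.3]
rest call 0.61 [202.7 215.1] [528.1 310.3]
holder call 0.73 [217.6 216.8] [523.2 271.3]
holder call 0.56 [221.1 219.4] [516.7 262.4]
small_holder call 0.47 [173.4 212.8] [532.8 382. ]
small_holder call 0.63 [180.6 216.6] [523.4 363.4]
cup call 0.96 [
[... 1509 characters left out ...]
 301.5] [547.9 241. ]
holder call 0.88 [247.4 317.8] [520.7 263.6]
small_holder call 0.82 [197.  343.3] [559.6 355.6]
small_holder call 0.52 [392.8 148.7] [ 544.9 -292.3]
small_holder call 0.64 [203.4 355.5] [533.4 364.7]
cup call 0.94 [357.5 296.8] [381.6 100.5]
cup call 0.72 [320.4 129.6] [ 738.1 -248.6]
cup call 0.52 [181.3 251.1] [740.4 231.7]
spoon call 0.89 [412.5 227.8] [ 381.6 -110.2]
spoon call 0.67 [426.5 234.2] [ 348.8 -112.9]
tin call 0.9 [320.2 119.4] [ 763.4 -281. ]
tin call 0.59 [431.7 149.3] [ 468.5 -353.4]
tin call 0.87 [318.1 130.1] [ 741.7 -243.5]
tin call 0.4 [321.2 223. ] [549.  -3.]
bowl call 0.74 [177.5 245.6] [757.6 226.8]
bowl call 0.6 [182.  253.6] [734.4 235.1]
2.5
```

View images.

View pics/top0.png

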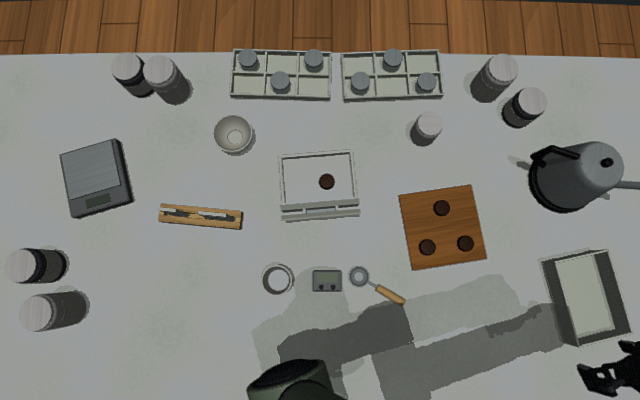

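View pics/side0.png

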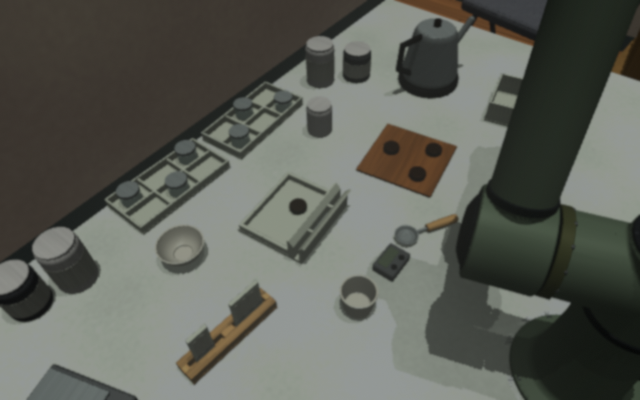

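Run:
```python
from h import *
im=cv2.imread('pics/top0.png')
a=im[140:230,265:375]; b=im[195:240,150:255]
cv2.imwrite('pics/a.png',cv2.resize(a,None,fx=7,fy=6.6,interpolation=cv2.INTER_CUBIC))
cv2.imwrite('pics/b.png',cv2.resize(b,None,fx=7,fy=7,interpolation=cv2.INTER_CUBIC))
c=capture('top')
h=cv2.cvtColor(im,cv2.COLOR_BGR2HSV)
m=((im.max(2)<75)).astype(np.uint8)
n,l,s,ce=cv2.connectedComponentsWithStats(m)
for i in range(1,n):
    if 60<s[i,4]<400: print(s[i],ce[i],atz(c,ce[i],21)[:2])
print(np.array(c['mtx']), Tcam(c))
o=get_obs(); print(np.array(o['tcp_pos']),o['time_s'],R.from_quat(o['ee_rot']).as_matrix())
w=capture('wrist'); print(np.array(w['T_tool_cam']),w['mtx'],w['k1'])
```

```text
[267  51  31   5  93] [281.43010753  52.98924731] [956.17631249 121.2910823 ]
[408  51  31  20 111] [425.34234234  54.92792793] [ 953.78601524 -258.90483011]
[344  53  29   4  90] [358.35555556  54.7       ] [952.33808754 -81.33226865]
[241  59  18  11  89] [250.92134831  66.08988764] [918.48068783 200.26261363]
[305  61  18  11  98] [313.60204082  67.47959184] [914.88153503  36.29807961]
[383  60  18  12 106] [389.68867925  66.71698113] [ 918.60575271 -163.05469679]
[231  73  32  19  84] [243.77380952  76.32142857] [889.49150727 217.78443344]
[378  75  30  12  66] [395.03030303  76.56060606] [ 890.78569694 -176.15708684]
[416  80  17  13  83] [421.3253012   88.95180723] [ 856.74692925 -243.57154494]
[272  82  18  12  89] [281.64044944  89.52808989] [852.657773   118.39377406]
[351  84  18  11  92] [358.38043478  90.27173913] [851.54005423 -79.79839777]
[231  95  99   6 298] [279.50671141  97.51006711] [830.60118913 123.39206739]
[344  95  99   7 291] [393.48797251  98.08934708] [ 830.6537391 -170.1336387]
[410 120  27  26 265] [419.41886792 137.01509434] [ 725.98718394 -232.75145005
[... 1262 characters left out ...]
048354e+02]
 [ 0.00000000e+00  0.00000000e+00  0.00000000e+00  1.00000000e+00]]
[ 234.67716256 -497.43290891  231.29212833] 2.55 [[ 9.04413152e-01  4.26657767e-01 -2.73240998e-06]
 [ 4.26657767e-01 -9.04413152e-01 -1.71239162e-05]
 [-9.77727938e-06  1.43212911e-05 -1.00000000e+00]]
[[ 1.46119816e-03 -9.65068830e-01 -2.61992401e-01  6.68105542e+01]
 [ 9.99998869e-01  1.31709259e-03  7.25637474e-04  4.82496828e-01]
 [-3.55221859e-04 -2.61993165e-01  9.65069663e-01 -1.42632841e+02]
 [ 0.00000000e+00  0.00000000e+00  0.00000000e+00  1.00000000e+00]] [[354.35061747   0.         316.85126337]
 [  0.         354.35061747 202.40217846]
 [  0.           0.           1.        ]] 0.0030772502539999245
```

View pics/a.png

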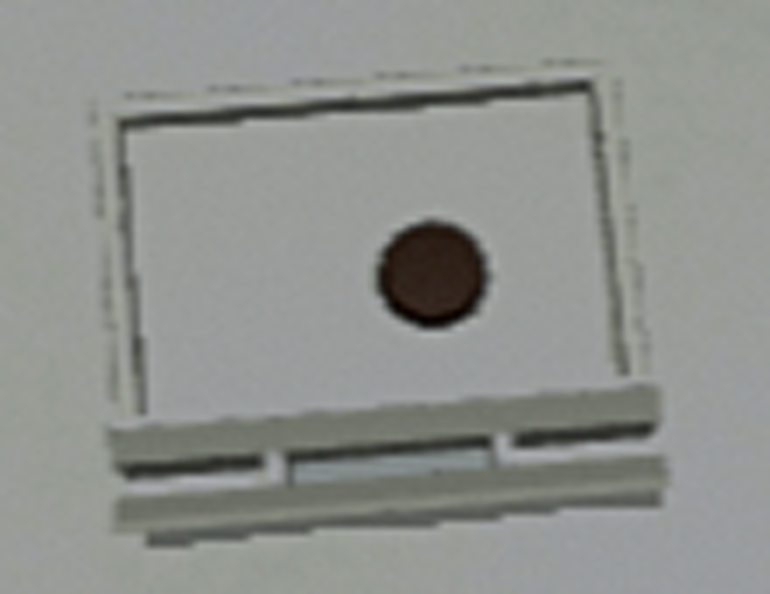

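View pics/b.png

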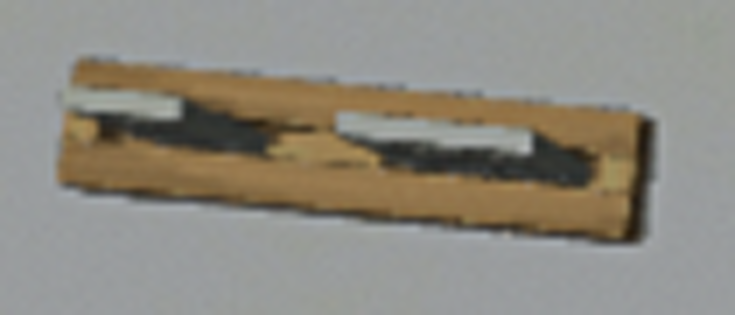

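```bash
cat >> h.py <<'E'
def go(P,yaw,obs=None,level=True):
    obs=obs or get_obs(); M=R.from_quat(obs['ee_rot']).as_matrix()
    d=M.T@(np.array(P,float)-np.array(obs['tcp_pos']))
    y=np.radians(yaw); T=np.array([[np.cos(y),np.sin(y),0],[np.sin(y),-np.cos(y),0],[0,0,-1]])
    print('at',np.round(obs['tcp_pos'],1),'yaw',round(float(np.degrees(np.arctan2(M[1,0],M[0,0]))),2),'shift',np.round(d,1),'turn',np.round(R.from_matrix(M.T@T).as_rotvec(degrees=True),1))
E
python3 - <<'E'
from h import *
import json
from types import SimpleNamespace
c=capture('top')
A=lambda x,y:np.array([x/7+265,y/6.6+140]); B=lambda x,y:np.array([x/7+150,y/7+195])
bl=atz(c,A(118,120),26);br=atz(c,A(592,85),26)
print('back inner',bl,br,np.linalg.norm(bl-br)); v=bl-br; v/=np.linalg.norm(v); yaw=np.degrees(np.arctan2(-v[0],v[1])); print('yaw',yaw)
ax=np.array([v[1],-v[0],0]); print('tray c',(bl+br)/2-60*ax)
for p in [(110,430),(660,388),(116,495),(665,458)]: print(atz(c,A(*p),58))
p=atz(c,B(337,121),96);q=atz(c,B(532,141),96);print('holder',p,q,np.linalg.norm(p-q),(p+q)/2)
v=p-q; print('hyaw',np.degrees(np.arctan2(-v[0],v[1])))
for e in [(80,62),(642,113),(62,185),(632,240)]: print(atz(c,B(*e),26))
go([545,-278.5,130],yaw)
E
```

```text
back inner [667.59714295 113.40780232  26.        ] [681.83823467 -54.83563289  26.        ] 168.8450833904444
yaw 4.8383108675831785
tray c [614.9314877  24.2254369  26.       ]
[544.30399023 110.57201952  58.        ]
[559.99282148 -74.30561045  58.        ]
[520.97387522 108.1029235   58.        ]
[534.69835714 -75.63437189  58.        ]
holder [521.30787936 292.51457939  96.        ] [515.03195074 229.257104    96.        ] 63.56803813458956 [518.16991505 260.8858417   96.        ]
hyaw -5.665912696654983
[551.86657632 405.59009207  26.        ]
[534.53843538 208.13287758  26.        ]
[508.68823738 408.83272117  26.        ]
[490.42307836 209.98354455  26.        ]
at [ 234.7 -497.4  231.3] yaw 25.25 shift [374.1 -65.6 101.3] turn [-0.   0.  20.4]
```

Request:
{"name": "step_arm", "arguments": {
  "series": [
    {"xyz": [374, -66, 80], "turn": [0, 0, 20.4], "jaw": 70},
    {"xyz": [374, -66, 80], "turn": [0, 0, 20.4], "jaw": 70},
    {"xyz": [374, -66, 80], "turn": [0, 0, 20.4], "jaw": 70},
    {"xyz": [374, -66, 80], "turn": [0, 0, 20.4], "jaw": 70},
    {"xyz": [374, -66, 80], "turn": [0, 0, 20.4], "jaw": 70},
    {"xyz": [374, -66, 80], "turn": [0, 0, 20.4], "jaw": 70},
    {"xyz": [374, -66, 80], "turn": [0, 0, 20.4], "jaw": 70},
    {"xyz": [374, -66, 80], "turn": [0, 0, 20.4], "jaw": 70}
  ],
  "newtons": 30
}}

```text
time_s: 3.32
tcp_pos: [494.7, -313.4, 164.3]
ee_rot: [0.999, 0.042, 0.0, 0.0]
contact_force: [0.5, -0.9, 1.3]
finger_gap: 69.7
```

Run:
```python
from h import *
go([545,-278.5,150],4.8)
```

```text
at [ 494.7 -313.4  164.3] yaw 4.85 shift [ 53.1 -30.5  14.3] turn [ 0.  -0.   0.1]
```

Request:
{"name": "step_arm", "arguments": {
  "series": [
    {"xyz": [53, -30.5, 14], "turn": [0, 0, 0], "jaw": 70},
    {"xyz": [53, -30.5, 14], "turn": [0, 0, 0], "jaw": 70},
    {"xyz": [53, -30.5, 14], "turn": [0, 0, 0], "jaw": 70}
  ]
}}

```text
time_s: 3.57
tcp_pos: [546.3, -276.3, 149.1]
ee_rot: [0.999, 0.045, 0.0, -0.001]
contact_force: [0.5, -0.4, 0.1]
finger_gap: 69.8
```

```bash
cat > disc.py <<'E'
from h import *
def discs(n):
    o=get_obs(); w=capture('wrist'); save(w,n)
    im=w['pixels']; m=(im.max(2)<70).astype(np.uint8)
    k,l,s,ce=cv2.connectedComponentsWithStats(m)
    for i in range(1,k):
        if s[i,4]>800: print(s[i],ce[i],atz(w,ce[i],22,o)[:2])
    for d in look_for('wrist','disc0'): print(round(d['score'],2),d['pixel'],atz(w,d['pixel'],22,o)[:2])
    return w,o
E
python3 - <<'E'
from disc import *
discs('w1'); go([545,-278.5,10],4.8)
E
```

```text
[ 620   96   20  113 1520] [631.63618421 153.48092105] [ 600.30694226 -511.07877007]
[ 301  167   50   52 1990] [325.44271357 192.41407035] [ 548.75830927 -283.05897605]
[    0   251   640   149 48686] [311.33200509 350.95440168] [ 403.33170889 -284.80387843]
[ 246  273   46   47 1706] [268.76377491 295.985932  ] [ 454.30320993 -244.01097167]
0.93 [327.9, 190.9] [ 550.14646647 -284.8520707 ]
0.66 [30.9, 112.4] [589.07066941 -60.98469834]
0.65 [267.5, 298.5] [ 451.81944661 -243.07546252]
0.62 [378.1, 294.9] [ 463.91174022 -336.31584945]
at [ 543.6 -279.1  150.1] yaw 4.97 shift [  1.6  -0.4 140.1] turn [-0.   0.1  0.2]
```

View pics/w1.png

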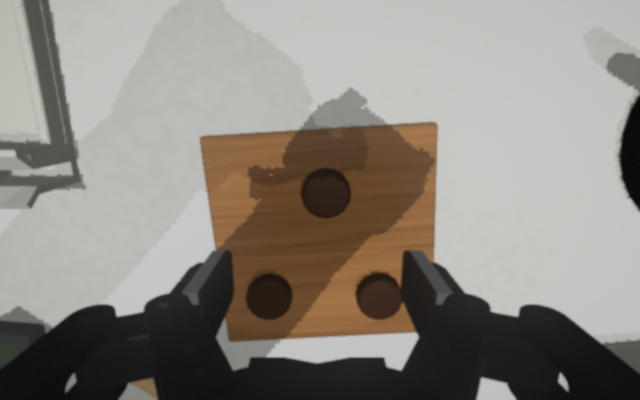

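Request:
{"name": "step_arm", "arguments": {
  "series": [
    {"xyz": [3.5, 1.5, 40], "turn": [0, 0, 0], "jaw": 70},
    {"xyz": [3.5, 1.5, 80], "turn": [0, 0, 0], "jaw": 70},
    {"xyz": [3.5, 1.5, 110], "turn": [0, 0, 0], "jaw": 70},
    {"xyz": [3.5, 1.5, 130], "turn": [0, 0, 0], "jaw": 70},
    {"xyz": [3.5, 1.5, 140], "turn": [0, 0, 0], "jaw": 70},
    {"xyz": [3.5, 1.5, 140], "turn": [0, 0, 0], "jaw": 30},
    {"xyz": [3.5, 1.5, 140], "turn": [0, 0, 0], "jaw": 30},
    {"xyz": [3.5, 1.5, 140], "turn": [0, 0, 0], "jaw": 30}
  ]
}}

```text
time_s: 4.33
tcp_pos: [547.9, -282.4, 12.6]
ee_rot: [0.999, 0.042, 0.001, 0.001]
contact_force: [1.3, -0.1, -0.5]
finger_gap: 37.8
```

Request:
{"name": "step_arm", "arguments": {
  "series": [
    {"xyz": [0, 0, 0], "turn": [0, 0, 0], "jaw": 30},
    {"xyz": [0, 0, 0], "turn": [0, 0, 0], "jaw": 30}
  ]
}}

```text
time_s: 4.5
tcp_pos: [548.2, -282.1, 12.5]
ee_rot: [0.999, 0.042, 0.001, 0.001]
contact_force: [-0.3, 0.2, 4.5]
finger_gap: 38.0
```

Run:
```python
from h import *
y=np.radians(4.84);T=np.array([[np.cos(y),-np.sin(y)],[np.sin(y),np.cos(y)]])
for p in [(30,42),(-28,42)]: print(T@p+[615,24.2])
o=get_obs(); print(o['finger_gap'],o['contact_force'],o['tcp_pos'])
go(list(T@[30,42]+[615,24.2])+[110],4.8)
```

```text
[641.34933869  68.58144151]
[583.55615519  63.68777816]
38.02786018262105 [-0.26821082  0.22828741  4.45131124] [ 548.20512881 -282.06500963   12.45866203]
at [ 548.2 -282.1   12.5] yaw 4.84 shift [ 122.7 -341.3  -98. ] turn [ 0.1 -0.1  0. ]
```

Request:
{"name": "step_arm", "arguments": {
  "series": [
    {"xyz": [0, 0, -40], "turn": [0, 0, 0], "jaw": 30},
    {"xyz": [0, 0, -80], "turn": [0, 0, 0], "jaw": 30},
    {"xyz": [15, -41, -98], "turn": [0, 0, 0], "jaw": 30},
    {"xyz": [30, -82, -98], "turn": [0, 0, 0], "jaw": 30},
    {"xyz": [44, -122, -98], "turn": [0, 0, 0], "jaw": 30},
    {"xyz": [58, -161, -98], "turn": [0, 0, 0], "jaw": 30},
    {"xyz": [72, -200, -98], "turn": [0, 0, 0], "jaw": 30},
    {"xyz": [86, -239, -98], "turn": [0, 0, 0], "jaw": 30}
  ]
}}

```text
time_s: 5.17
tcp_pos: [611.4, -40.7, 109.9]
ee_rot: [0.999, 0.042, 0.001, 0.0]
contact_force: [0.3, -0.2, 0.7]
finger_gap: 38.0
```

Request:
{"name": "step_arm", "arguments": {
  "series": [
    {"xyz": [14, -38, 0], "turn": [0, 0, 0], "jaw": 30},
    {"xyz": [28, -76, 0], "turn": [0, 0, 0], "jaw": 30},
    {"xyz": [37, -102, 0], "turn": [0, 0, 0], "jaw": 30},
    {"xyz": [37, -102, 0], "turn": [0, 0, 0], "jaw": 30}
  ]
}}

```text
time_s: 5.5
tcp_pos: [640.2, 68.1, 109.6]
ee_rot: [0.999, 0.046, 0.001, -0.001]
contact_force: [0.2, -1.1, -0.8]
finger_gap: 37.9
```

Run:
```python
from h import *
o=get_obs(); w=capture('wrist'); save(w,'w2'); print(o['finger_gap'],o['contact_force'])
go([641.3,68.6,13],4.8)
```

```text
37.874826967090385 [ 0.21939429 -1.07864771 -0.78905373]
at [639.6  65.3 109.4] yaw 5.14 shift [ 1.8 -3.1 96.4] turn [ 0.  -0.1  0.3]
```

View pics/w2.png

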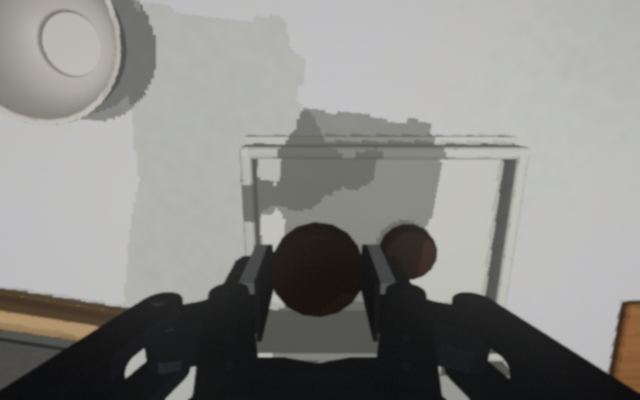

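Request:
{"name": "step_arm", "arguments": {
  "series": [
    {"xyz": [1, 0, 35], "turn": [0, 0, 0], "jaw": 30},
    {"xyz": [1, 0, 65], "turn": [0, 0, 0], "jaw": 30},
    {"xyz": [1, 0, 85], "turn": [0, 0, 0], "jaw": 30},
    {"xyz": [1, 0, 95], "turn": [0, 0, 0], "jaw": 30},
    {"xyz": [1, 0, 95], "turn": [0, 0, 0], "jaw": 52},
    {"xyz": [1, 0, 95], "turn": [0, 0, 0], "jaw": 52},
    {"xyz": [1, 0, 95], "turn": [0, 0, 0], "jaw": 52},
    {"xyz": [1, 0, 60], "turn": [0, 0, 0], "jaw": 52}
  ]
}}

```text
time_s: 6.22
tcp_pos: [635.8, 61.8, 44.1]
ee_rot: [0.999, 0.042, -0.005, -0.0]
contact_force: [-1.2, 0.7, -0.5]
finger_gap: 52.1
```

Request:
{"name": "step_arm", "arguments": {
  "series": [
    {"xyz": [0, 0, -35], "turn": [0, 0, 0], "jaw": 70},
    {"xyz": [0, 0, -75], "turn": [0, 0, 0], "jaw": 70},
    {"xyz": [0, 0, -100], "turn": [0, 0, 0], "jaw": 70},
    {"xyz": [0, 0, -100], "turn": [0, 0, 0], "jaw": 70},
    {"xyz": [0, 0, -100], "turn": [0, 0, 0], "jaw": 70}
  ]
}}

```text
time_s: 6.63
tcp_pos: [642.2, 62.0, 152.5]
ee_rot: [0.999, 0.042, 0.004, 0.0]
contact_force: [-0.2, -0.2, -1.2]
finger_gap: 70.0
```

Run:
```python
from h import *
o=get_obs(); w=capture('wrist'); save(w,'w3'); print(o['tcp_pos'],o['dq']); 
import json; json.dump({k:(np.array(o[k]).tolist()) for k in o},open('o3.json','w'))
c=capture('top')
save(c,'top3')
for d in look_for('top','disc0'): print(round(d['score'],2),d['pixel'],atz(c,d['pixel'],21)[:2])
go([452,-242,130],4.8)
```

```text
[642.15347805  62.03917387 152.49940541] [ 0.00124425  0.0460863  -0.05922496 -0.01465142 -0.00044946 -0.00046986]
0.76 [329.1, 179.9] [613.84706835  -3.88306542]
0.57 [463.3, 245.0] [ 453.6599297 -328.7824334]
0.54 [427.7, 246.8] [ 449.44019004 -241.63605216]
0.46 [323.9, 212.1] [533.46947202   8.85000308]
at [639.1  62.1 147.9] yaw 4.85 shift [-212.1  287.2   18.2] turn [-0.   0.1  0. ]
```

View pics/w3.png

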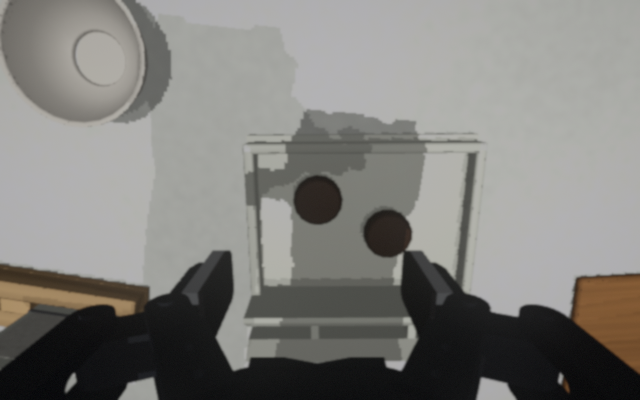

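Request:
{"name": "step_arm", "arguments": {
  "series": [
    {"xyz": [-24, 33, 0], "turn": [0, 0, 0], "jaw": 70},
    {"xyz": [-48, 65, 0], "turn": [0, 0, 0], "jaw": 70},
    {"xyz": [-72, 98, 0], "turn": [0, 0, 0], "jaw": 70},
    {"xyz": [-96, 130, 0], "turn": [0, 0, 0], "jaw": 70},
    {"xyz": [-120, 163, 5], "turn": [0, 0, 0], "jaw": 70},
    {"xyz": [-144, 195, 10], "turn": [0, 0, 0], "jaw": 70},
    {"xyz": [-168, 228, 14], "turn": [0, 0, 0], "jaw": 70},
    {"xyz": [-192, 260, 18], "turn": [0, 0, 0], "jaw": 70}
  ]
}}

```text
time_s: 7.45
tcp_pos: [468.4, -213.9, 129.1]
ee_rot: [0.999, 0.042, -0.001, -0.001]
contact_force: [0.5, -0.7, 0.1]
finger_gap: 70.0
```

Request:
{"name": "step_arm", "arguments": {
  "series": [
    {"xyz": [-20, 27, 10], "turn": [0, 0, 0], "jaw": 70},
    {"xyz": [-20, 27, 10], "turn": [0, 0, 0], "jaw": 70},
    {"xyz": [-20, 27, 10], "turn": [0, 0, 0], "jaw": 70}
  ]
}}

```text
time_s: 7.7
tcp_pos: [451.0, -242.2, 119.0]
ee_rot: [0.999, 0.04, -0.001, -0.001]
contact_force: [0.5, -0.2, -0.4]
finger_gap: 69.9
```

Run:
```python
from disc import *
discs('w4'); go([452,-242,11],4.8)
```

```text
[ 291  175   55   56 2399] [318.37390579 202.53147145] [ 452.63037343 -243.27155063]
[ 423  174   57   54 1410] [448.64609929 199.42624113] [ 462.39563936 -333.7585528 ]
[   0  243   54   67 1262] [ 35.9889065  269.29318542] [384.43149954 -39.68324743]
[    0   251   640   149 45265] [316.6549873  353.63267425] [ 328.68948207 -252.26849555]
0.97 [319.7, 203.5] [ 452.00532312 -244.25719431]
0.58 [449.6, 200.1] [ 461.9692179  -334.50951687]
at [ 452.7 -240.9  119.9] yaw 4.86 shift [ -0.7   1.2 108.9] turn [-0.1  0.1  0.1]
```

View pics/w4.png

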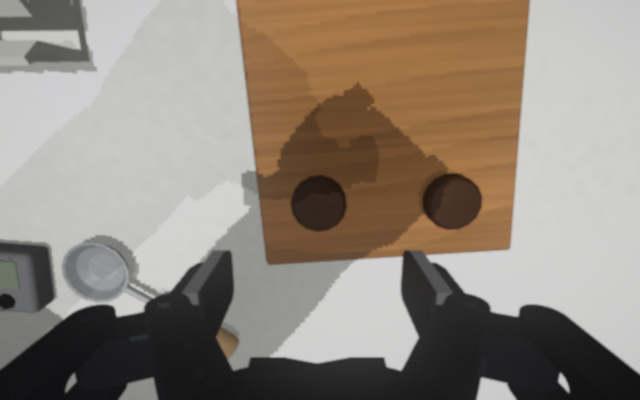

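Request:
{"name": "step_arm", "arguments": {
  "series": [
    {"xyz": [0, 1.5, 40], "turn": [0, 0, 0], "jaw": 70},
    {"xyz": [0, 1.5, 75], "turn": [0, 0, 0], "jaw": 70},
    {"xyz": [0, 1.5, 97], "turn": [0, 0, 0], "jaw": 70},
    {"xyz": [0, 1.5, 108], "turn": [0, 0, 0], "jaw": 70},
    {"xyz": [0, 1.5, 108], "turn": [0, 0, 0], "jaw": 30},
    {"xyz": [0, 1.5, 108], "turn": [0, 0, 0], "jaw": 30},
    {"xyz": [0, 1.5, 108], "turn": [0, 0, 0], "jaw": 30},
    {"xyz": [0, 1.5, 108], "turn": [0, 0, 0], "jaw": 30}
  ]
}}

```text
time_s: 8.47
tcp_pos: [454.3, -243.3, 13.8]
ee_rot: [0.999, 0.043, 0.001, 0.001]
contact_force: [0.5, 0.7, -0.2]
finger_gap: 37.7
```

Request:
{"name": "step_arm", "arguments": {
  "series": [
    {"xyz": [0, 0, 0], "turn": [0, 0, 0], "jaw": 30},
    {"xyz": [0, 0, -40], "turn": [0, 0, 0], "jaw": 30},
    {"xyz": [0, 0, -80], "turn": [0, 0, 0], "jaw": 30},
    {"xyz": [0, 0, -108], "turn": [0, 0, 0], "jaw": 30},
    {"xyz": [0, 0, -108], "turn": [0, 0, 0], "jaw": 30}
  ]
}}

```text
time_s: 8.88
tcp_pos: [456.8, -245.8, 127.2]
ee_rot: [0.999, 0.042, 0.004, 0.004]
contact_force: [0.5, 0.0, 0.3]
finger_gap: 37.5
```

Run:
```python
from h import *
o=get_obs(); print(o['finger_gap'],o['time_s']); go([583.6,63.7,119],4.8)
```

```text
37.49681652255501 8.8833
at [ 456.8 -245.8  127.2] yaw 4.86 shift [ 152.5 -297.7    7.3] turn [ 0.4 -0.5  0.1]
```

Request:
{"name": "step_arm", "arguments": {
  "series": [
    {"xyz": [19, -36, 0], "turn": [0, 0, 0], "jaw": 30},
    {"xyz": [38, -72, 0], "turn": [0, 0, 0], "jaw": 30},
    {"xyz": [57, -108, 0], "turn": [0, 0, 0], "jaw": 30},
    {"xyz": [76, -144, 0], "turn": [0, 0, 0], "jaw": 30},
    {"xyz": [95, -180, 0], "turn": [0, 0, 0], "jaw": 30},
    {"xyz": [114, -216, 0], "turn": [0, 0, 0], "jaw": 30},
    {"xyz": [133, -252, 0], "turn": [0, 0, 0], "jaw": 30},
    {"xyz": [150, -284, 0], "turn": [0, 0, 0], "jaw": 30}
  ]
}}

```text
time_s: 9.55
tcp_pos: [579.1, 55.0, 120.8]
ee_rot: [0.999, 0.043, 0.0, -0.0]
contact_force: [0.8, -0.8, -0.1]
finger_gap: 38.0
```

Request:
{"name": "step_arm", "arguments": {
  "series": [
    {"xyz": [6, -10, 0], "turn": [0, 0, 0], "jaw": 30},
    {"xyz": [6, -10, 0], "turn": [0, 0, 0], "jaw": 30},
    {"xyz": [6, -10, 0], "turn": [0, 0, 0], "jaw": 30}
  ]
}}

```text
time_s: 9.8
tcp_pos: [583.3, 63.1, 120.4]
ee_rot: [0.999, 0.043, -0.0, 0.0]
contact_force: [-0.8, -0.2, -0.2]
finger_gap: 37.9
```

Run:
```python
from h import *
o=get_obs(); w=capture('wrist'); save(w,'w5'); print(o['finger_gap']); go([583.6,63.7,13],4.8)
```

```text
37.88272887819941
at [583.   62.3 120.4] yaw 4.84 shift [  0.8  -1.4 107.4] turn [0. 0. 0.]
```

View pics/w5.png

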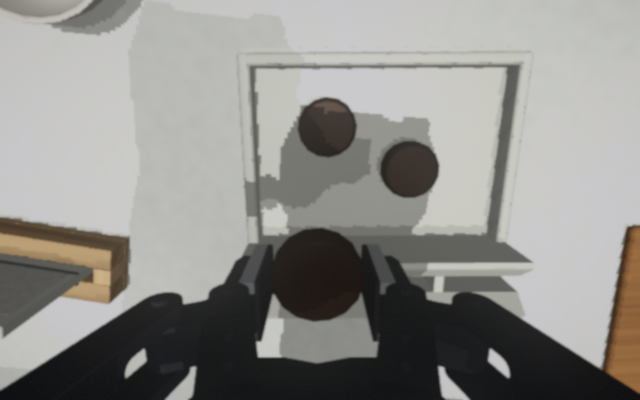

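Request:
{"name": "step_arm", "arguments": {
  "series": [
    {"xyz": [2, 0, 40], "turn": [0, 0, 0], "jaw": 30},
    {"xyz": [2, 0, 75], "turn": [0, 0, 0], "jaw": 30},
    {"xyz": [2, 0, 97], "turn": [0, 0, 0], "jaw": 30},
    {"xyz": [2, 0, 106], "turn": [0, 0, 0], "jaw": 30},
    {"xyz": [2, 0, 106], "turn": [0, 0, 0], "jaw": 52},
    {"xyz": [2, 0, 106], "turn": [0, 0, 0], "jaw": 52},
    {"xyz": [2, 0, 106], "turn": [0, 0, 0], "jaw": 52},
    {"xyz": [2, 0, 70], "turn": [0, 0, 0], "jaw": 52}
  ]
}}

```text
time_s: 10.52
tcp_pos: [581.4, 62.5, 46.3]
ee_rot: [0.999, 0.042, -0.005, -0.0]
contact_force: [-0.0, -0.1, 0.7]
finger_gap: 52.0
```

Request:
{"name": "step_arm", "arguments": {
  "series": [
    {"xyz": [-30, 0, -40], "turn": [0, 0, 0], "jaw": 70},
    {"xyz": [-55, 0, -75], "turn": [0, 0, 0], "jaw": 70},
    {"xyz": [-80, 10, -110], "turn": [0, 0, 0], "jaw": 70},
    {"xyz": [-95, 42, -130], "turn": [0, 0, 0], "jaw": 70},
    {"xyz": [-95, 42, -130], "turn": [0, 0, 0], "jaw": 70},
    {"xyz": [-95, 42, -130], "turn": [0, 0, 0], "jaw": 70},
    {"xyz": [-95, 42, -130], "turn": [0, 0, 0], "jaw": 70}
  ]
}}

```text
time_s: 11.1
tcp_pos: [495.4, 13.0, 181.5]
ee_rot: [0.999, 0.042, 0.001, -0.0]
contact_force: [-0.8, 0.9, 0.0]
finger_gap: 70.0
```

Run:
```python
from h import *
o=get_obs(); w=capture('wrist'); save(w,'w6'); print(o['tcp_pos'],o['ee_rot'],o['time_s'],np.abs(o['dq']).max())
for n in ['home','tray']:
  for d in tip_of('wrist',n): print(n,round(d['score'],2),d['pixel'],atz(w,d['pixel'],16 if n=='home' else 8,o)[:2])
import pickle; pickle.dump((o,w),open('w6.pkl','wb'))
```

```text
[495.40158469  12.97883062 181.45236374] [ 9.99130597e-01  4.16644332e-02  1.45716055e-03 -4.28812299e-05] 11.1 0.043146126364575134
home 0.6 [319.0, 136.3] [537.99079316  14.2770889 ]
tray 0.72 [317.8, 35.3] [618.60480077  22.19292306]
```

View pics/w6.png

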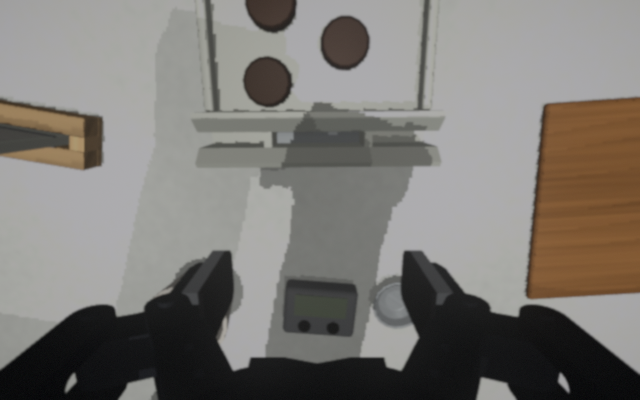

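Run:
```python
from h import *
import pickle
o,w=pickle.load(open('w6.pkl','rb'))
y=np.radians(4.84);c_,s_=np.cos(y),np.sin(y)
im=w['pixels'][:,:,::-1].copy(); im=cv2.resize(im[95:175,185:450],None,fx=3,fy=5,interpolation=cv2.INTER_CUBIC)
cv2.imwrite('pics/c_raw.png',im)
def S(x,yy,z): return [615+c_*x-s_*yy,24.2+s_*x+c_*yy,z]
for nm,x,z,col in [('f',-60,58,(0,0,255)),('ft',-65,58,(0,255,0)),('fb',-75,46,(255,0,0)),('lb',-87,46,(255,255,0)),('lt',-97,58,(0,255,255)),('home',-81,26,(255,0,255))]:
  for yy in (-93,93) if nm!='home' else (-36,36):
    p=proj(w,S(x,yy,z),o); print(nm,yy,p); q=((p-[185,95])*[3,5]).astype(int); cv2.circle(im,tuple(q.tolist()),4,col,-1)
cv2.imwrite('pics/c.png',im)
```

```text
f -93 [442.13477451 116.43392848]
f 93 [187.35746442 116.34776761]
ft -93 [441.50504641 123.44423913]
ft 93 [188.00409376 123.36328696]
fb -93 [435.03588031 135.99435135]
fb 93 [194.65941329 135.9257554 ]
lb -93 [433.701079   151.54718006]
lb 93 [196.02975781 151.48926489]
lt -93 [437.62597326 166.69728181]
lt 93 [191.98711838 166.6473605 ]
home -36 [358.21877033 141.4289523 ]
home 36 [271.77696808 141.40558117]
```

View pics/c.png

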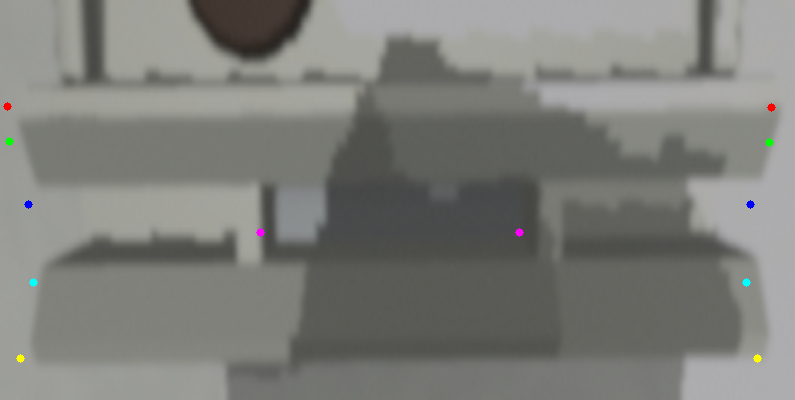

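Run:
```python
from h import *
o=get_obs(); print(np.round(o['joint_pos'],3)); go([518,258,205],-95.2); go([518,258,205],84.8)
```

```text
[-0.122  0.27  -0.413  0.889  0.     2.935]
at [494.4  13.9 179.4] yaw 4.89 shift [  44.3 -241.2  -25.5] turn [1.000e-01 1.000e-01 1.001e+02]
at [494.4  13.9 179.4] yaw 4.89 shift [  44.3 -241.2  -25.5] turn [ -0.1   0.1 -79.9]
```

Request:
{"name": "step_arm", "arguments": {
  "series": [
    {"xyz": [6, -30, -10], "turn": [0, 0, -7], "jaw": 50},
    {"xyz": [12, -60, -20], "turn": [0, 0, -14], "jaw": 50},
    {"xyz": [18, -90, -30], "turn": [0, 0, -21], "jaw": 50},
    {"xyz": [23, -120, -35], "turn": [0, 0, -28], "jaw": 50},
    {"xyz": [28, -150, -35], "turn": [0, 0, -35], "jaw": 50},
    {"xyz": [33, -180, -35], "turn": [0, 0, -42], "jaw": 50},
    {"xyz": [38, -210, -35], "turn": [0, 0, -49], "jaw": 50},
    {"xyz": [44, -241, -35], "turn": [0, 0, -56], "jaw": 50}
  ]
}}

```text
time_s: 11.92
tcp_pos: [517.2, 259.4, 213.8]
ee_rot: [0.86, 0.51, -0.001, -0.0]
contact_force: [0.6, -0.5, -0.3]
finger_gap: 49.8
```

Request:
{"name": "step_arm", "arguments": {
  "series": [
    {"xyz": [0, 0, 0], "turn": [0, 0, -7], "jaw": 50},
    {"xyz": [0, 0, 0], "turn": [0, 0, -14], "jaw": 50},
    {"xyz": [0, 0, 0], "turn": [0, 0, -21], "jaw": 50},
    {"xyz": [0, 0, 0], "turn": [0, 0, -24], "jaw": 50},
    {"xyz": [0, 0, 0], "turn": [0, 0, -24], "jaw": 50},
    {"xyz": [0, 0, 0], "turn": [0, 0, -24], "jaw": 50}
  ]
}}

```text
time_s: 12.42
tcp_pos: [517.5, 257.7, 214.2]
ee_rot: [0.738, 0.674, -0.001, -0.0]
contact_force: [0.7, 0.1, -0.3]
finger_gap: 49.9
```

Run:
```python
from h import *
o=get_obs(); w=capture('wrist'); save(w,'w7'); print(o['tcp_pos'],o['time_s'],np.abs(o['dq']).max())
import pickle; pickle.dump((o,w),open('w7.pkl','wb'))
for n in ['holder','small_holder','rest']:
  for d in tip_of('wrist',n): print(n,round(d['score'],2),d['pixel'],atz(w,d['pixel'],6 if n!='rest' else 0,o)[:2])
go([518,259,200],84.7)
```

```text
[517.48169054 257.72631314 214.15789338] 12.4167 0.01129564490165969
holder 0.62 [318.5, 171.0] [519.7903534  260.78250013]
holder 0.23 [523.6, 176.4] [724.17480474 237.1481652 ]
small_holder 0.69 [323.2, 56.7] [533.44314589 366.63105536]
rest 0.72 [318.6, 120.6] [524.18440435 309.56476345]
at [517.8 257.2 215.2] yaw 84.82 shift [ 1.8  0.  15.2] turn [-0.   0.   0.1]
```

View pics/w7.png

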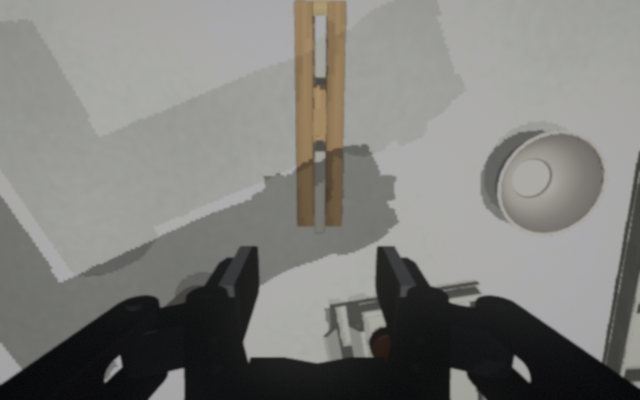

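Run:
```python
from h import *
import pickle
o,w=pickle.load(open('w7.pkl','rb'))
im=w['pixels'][:,:,::-1]; cv2.imwrite('pics/d.png',cv2.resize(im[135:245,285:355],None,fx=5,fy=5,interpolation=cv2.INTER_CUBIC))
for p in [(320,151),(320,233)]: print(atz(w,p,96,o))
print(o['tcp_pos'])
```

```text
[523.47286357 291.53316831  96.        ]
[517.95477811 227.93775395  96.        ]
[517.48169054 257.72631314 214.15789338]
```

View pics/d.png

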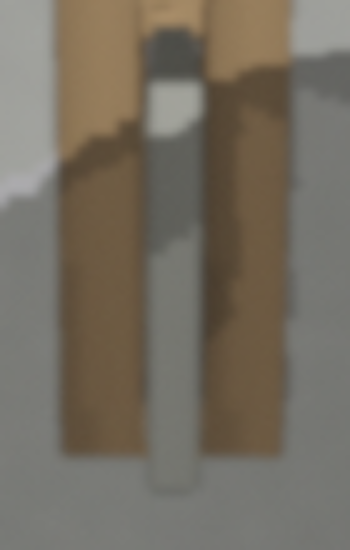

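Request:
{"name": "step_arm", "arguments": {
  "series": [
    {"xyz": [2.5, 2.8, 40], "turn": [0, 0, 0], "jaw": 50},
    {"xyz": [2.5, 2.8, 80], "turn": [0, 0, 0], "jaw": 50},
    {"xyz": [2.5, 2.8, 115], "turn": [0, 0, 0], "jaw": 50},
    {"xyz": [2.5, 2.8, 140], "turn": [0, 0, 0], "jaw": 50},
    {"xyz": [2.5, 2.8, 152], "turn": [0, 0, 0], "jaw": 50},
    {"xyz": [2.5, 2.8, 152], "turn": [0, 0, 0], "jaw": 50},
    {"xyz": [2.5, 2.8, 152], "turn": [0, 0, 0], "jaw": 20},
    {"xyz": [2.5, 2.8, 152], "turn": [0, 0, 0], "jaw": 0}
  ],
  "newtons": 80
}}

```text
time_s: 13.28
tcp_pos: [522.0, 259.7, 64.8]
ee_rot: [0.738, 0.675, 0.001, 0.0]
contact_force: [-0.1, 0.7, 1.2]
finger_gap: 26.4
```

Request:
{"name": "step_arm", "arguments": {
  "series": [
    {"xyz": [0, 0, 0], "turn": [0, 0, 0], "jaw": 0},
    {"xyz": [0, 0, 0], "turn": [0, 0, 0], "jaw": 0},
    {"xyz": [0, 0, 0], "turn": [0, 0, 0], "jaw": 0},
    {"xyz": [0, 0, 0], "turn": [0, 0, 0], "jaw": 0}
  ]
}}

```text
time_s: 13.62
tcp_pos: [521.7, 259.9, 65.3]
ee_rot: [0.738, 0.675, 0.001, 0.0]
contact_force: [-1.7, -0.1, 6.8]
finger_gap: 7.1
```

Run:
```python
from h import *
o=get_obs(); w=capture('wrist'); save(w,'w8'); print(o['tcp_pos'],o['time_s'],o['finger_gap'],o['contact_force'],o['moment'])
go([537.5,15.2,200],95.1)
```

```text
[521.66736422 259.92820502  65.30275874] 13.6167 7.129576160814638 [-1.72013665 -0.1303475   6.82358886] [ 0.06560222  0.48865052 -0.06318263]
at [521.6 259.9  65.3] yaw 84.86 shift [-242.1   38.  -135. ] turn [  0.1  -0.1 -10.2]
```

View pics/w8.png

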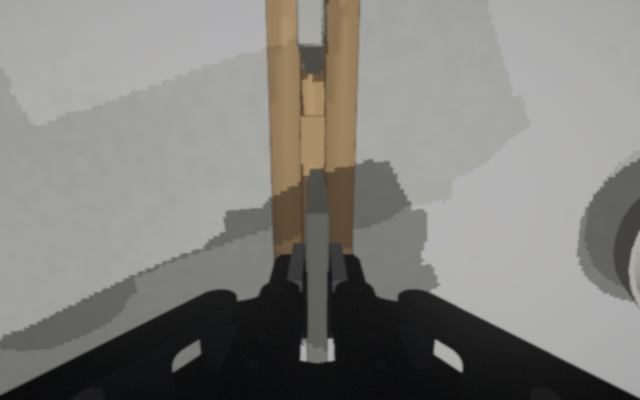

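Request:
{"name": "step_arm", "arguments": {
  "series": [
    {"xyz": [0, 0, -30], "turn": [0, 0, 0], "jaw": 0},
    {"xyz": [0, 0, -65], "turn": [0, 0, 0], "jaw": 0},
    {"xyz": [0, 0, -100], "turn": [0, 0, 0], "jaw": 0},
    {"xyz": [0, 0, -115], "turn": [0, 0, 0], "jaw": 0},
    {"xyz": [0, 0, -115], "turn": [0, 0, 0], "jaw": 0},
    {"xyz": [0, 0, -115], "turn": [0, 0, 0], "jaw": 0},
    {"xyz": [0, 0, -115], "turn": [0, 0, 0], "jaw": 0}
  ]
}}

```text
time_s: 14.25
tcp_pos: [520.4, 259.1, 177.8]
ee_rot: [0.738, 0.675, -0.0, -0.0]
contact_force: [-0.1, 0.1, -0.3]
finger_gap: 6.6
```

Run:
```python
from h import *
import pickle
o=get_obs(); w=capture('wrist'); save(w,'w9'); print(o['tcp_pos'],o['time_s'],o['finger_gap'],o['contact_force'],np.abs(o['dq']).max())
pickle.dump((o,w),open('w9.pkl','wb'))
im=w['pixels'][:,:,::-1]; cv2.imwrite('pics/e.png',cv2.resize(im[190:380,270:370],None,fx=4,fy=3,interpolation=cv2.INTER_CUBIC))
M=R.from_quat(o['ee_rot']).as_matrix()
for h in (28,31,34):
  for p in [(317,212),(317,362)]: print(h,M.T@(atz(w,p,o['tcp_pos'][2]+h,o)-o['tcp_pos']))
go([537.5,15.2,180],95.1)
```

```text
[520.38261784 259.14620713 177.83643582] 14.25 6.648520219962982 [-0.05990804  0.07609622 -0.31727445] 0.020176894379249063
28 [ 31.4928435    1.05706374 -28.0160234 ]
28 [-28.25158743   1.15080066 -27.98752538]
31 [ 32.39405642   1.05748724 -31.01645645]
31 [-25.78640196   1.14877034 -30.98870444]
34 [ 33.29526935   1.05791073 -34.01688951]
34 [-23.32121648   1.14674001 -33.98988351]
at [520.  259.  177.2] yaw 84.85 shift [-241.3   39.3   -2.6] turn [ -0.1   0.  -10.2]
```

View pics/e.png

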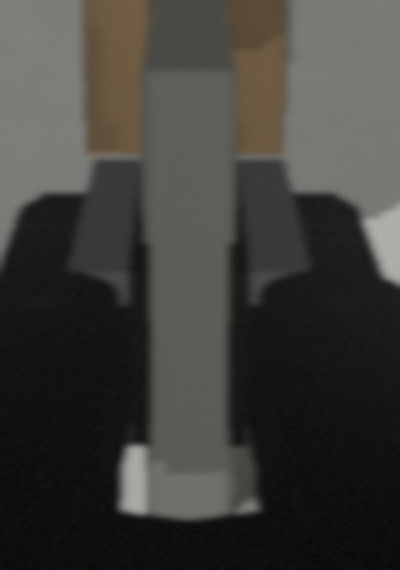

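Request:
{"name": "step_arm", "arguments": {
  "series": [
    {"xyz": [-35, 6, 0], "turn": [0, 0, -2], "jaw": 0},
    {"xyz": [-70, 12, 0], "turn": [0, 0, -4], "jaw": 0},
    {"xyz": [-105, 18, 0], "turn": [0, 0, -6], "jaw": 0},
    {"xyz": [-140, 24, 0], "turn": [0, 0, -8], "jaw": 0},
    {"xyz": [-175, 30, 0], "turn": [0, 0, -10.2], "jaw": 0},
    {"xyz": [-210, 36, 10], "turn": [0, 0, -10.2], "jaw": 0},
    {"xyz": [-230, 39, 20], "turn": [0, 0, -10.2], "jaw": 0},
    {"xyz": [-240.5, 39, 30], "turn": [0, 0, -10.2], "jaw": 0}
  ]
}}

```text
time_s: 14.97
tcp_pos: [537.7, 13.6, 146.8]
ee_rot: [0.677, 0.736, -0.001, -0.001]
contact_force: [-0.2, -0.6, -1.8]
finger_gap: 6.8
```

Request:
{"name": "step_arm", "arguments": {
  "series": [
    {"xyz": [0, 0, 0], "turn": [0, 0, 0], "jaw": 0},
    {"xyz": [0, 0, 0], "turn": [0, 0, 0], "jaw": 0},
    {"xyz": [0, 0, 0], "turn": [0, 0, 0], "jaw": 0},
    {"xyz": [0, 0, 0], "turn": [0, 0, 0], "jaw": 0}
  ]
}}

```text
time_s: 15.3
tcp_pos: [538.4, 17.8, 148.9]
ee_rot: [0.674, 0.738, 0.0, 0.0]
contact_force: [0.3, -0.3, -1.5]
finger_gap: 6.6
```

Run:
```python
from h import *
import pickle
o=get_obs(); w=capture('wrist'); save(w,'w10'); print(o['tcp_pos'],o['time_s'],o['finger_gap'],o['contact_force'],np.abs(o['dq']).max())
pickle.dump((o,w),open('w10.pkl','wb'))
c=capture('top'); save(c,'top10'); s=capture('side'); save(s,'side10')
pickle.dump((c,s),open('ts10.pkl','wb'))
cv2.imwrite('pics/tt.png',cv2.resize(c['pixels'][140:230,265:375,::-1],None,fx=7,fy=6.6,interpolation=cv2.INTER_CUBIC))
cv2.imwrite('pics/ss.png',cv2.resize(s['pixels'][130:270,220:380,::-1],None,fx=4.2,fy=4.2,interpolation=cv2.INTER_CUBIC))
go([537.3,16,135],95.1)
```

```text
[538.4224366   17.79708071 148.91376251] 15.3 6.641287408430224 [ 0.27662939 -0.2571699  -1.46698859] 0.006072705256374576
at [538.5  17.4 149.1] yaw 95.16 shift [-1.3 -1.4 14.1] turn [0.1 0.  0.1]
```

View pics/w10.png

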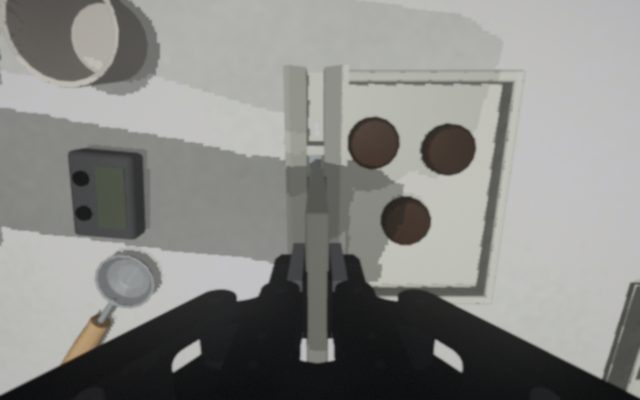

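View pics/ss.png

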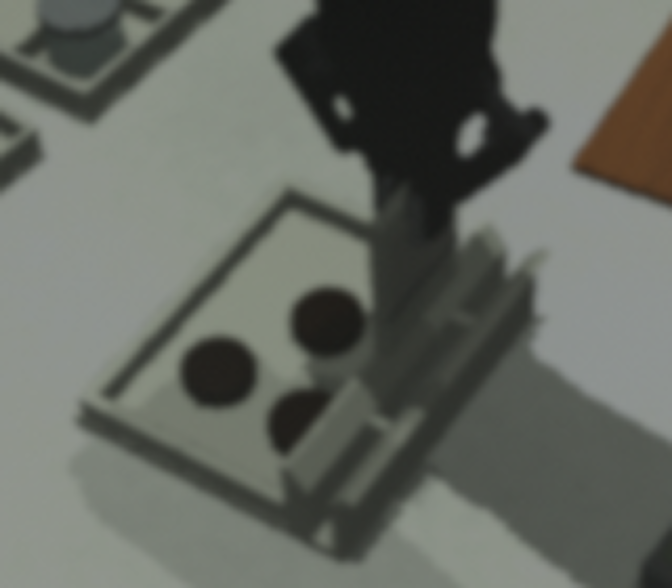

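Run:
```python
from h import *
import pickle
o,w=pickle.load(open('w10.pkl','rb'))
im=w['pixels'][:,:,::-1].copy(); 
def crop(i): return cv2.resize(i[55:225,270:365],None,fx=7,fy=3.5,interpolation=cv2.INTER_CUBIC)
im=crop(im)
y=np.radians(5.1);c_,s_=np.cos(y),np.sin(y); H=np.array([537.3,16]); O=H+81*np.array([c_,s_])
def S(x,yy,z): return [O[0]+c_*x-s_*yy,O[1]+s_*x+c_*yy,z]
for nm,x,yy,z,col in [('f',-60,93,58,(0,0,255)),('ft',-65,93,58,(0,255,0)),('fb',-75,93,46,(255,0,0)),('lb',-87,93,46,(255,255,0)),('lt',-97,93,58,(0,255,255)),('stop',-87,36,46,(255,0,255)),('stop',-75,36,46,(255,0,255)),('bot',-81,0,26,(255,255,255)),('fb',-75,40,46,(255,0,0)),('lb',-87,40,46,(255,255,0))]:
    p=proj(w,S(x,yy,z),o); q=((p-[270,55])*[7,3.5]).astype(int); cv2.circle(im,tuple(q.tolist()),4,col,-1); print(nm,p)
# holder bottom near edge, tool (32, +-4, 58)
M=R.from_quat(o['ee_rot']).as_matrix()
for t in [(32.4,-4,58),(32.4,4,58),(32.4,-4,-31),(32.4,4,-31)]:
    p=proj(w,M@np.array(t)+o['tcp_pos'],o); q=((p-[270,55])*[7,3.5]).astype(int); cv2.circle(im,tuple(q.tolist()),4,(0,128,255),-1); print(p)
cv2.imwrite('pics/f.png',im)
```

```text
f [347.71448907  63.56370238]
ft [339.61169952  63.5417168 ]
fb [323.08996173  65.66096644]
lb [304.62220108  65.60712693]
lt [287.75525282  63.39044245]
stop [305.13943305 153.46825981]
stop [322.47941444 153.51835482]
bot [314.01685508 196.8161073 ]
fb [322.51975041 147.70515316]
lb [305.10534302 147.65481372]
[308.30659872 166.86669584]
[322.31514556 166.88974762]
[301.6840398  211.45013201]
[326.02473047 211.4924154 ]
```

View pics/f.png

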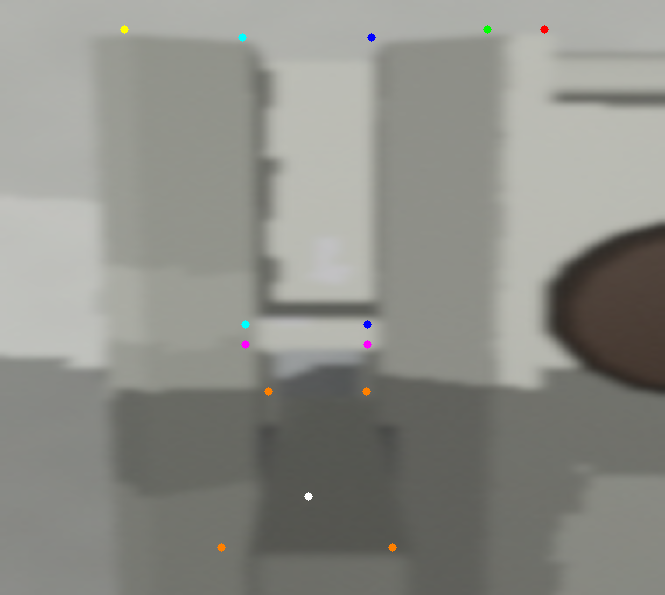

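Request:
{"name": "step_arm", "arguments": {
  "series": [
    {"xyz": [-2.3, 0, 0], "turn": [0, 0, 0], "jaw": 0},
    {"xyz": [-2.3, 0, 10], "turn": [0, 0, 0], "jaw": 0},
    {"xyz": [-2.3, 0, 20], "turn": [0, 0, 0], "jaw": 0},
    {"xyz": [-2.3, 0, 30], "turn": [0, 0, 0], "jaw": 0},
    {"xyz": [-2.3, 0, 38], "turn": [0, 0, 0], "jaw": 0},
    {"xyz": [-2.3, 0, 43], "turn": [0, 0, 0], "jaw": 0},
    {"xyz": [-2.3, 0, 48], "turn": [0, 0, 0], "jaw": 0},
    {"xyz": [-2.3, 0, 48], "turn": [0, 0, 0], "jaw": 0}
  ],
  "newtons": 100
}}

```text
time_s: 16.12
tcp_pos: [537.6, 14.1, 99.3]
ee_rot: [0.675, 0.738, -0.001, -0.001]
contact_force: [0.0, 0.8, -0.7]
finger_gap: 6.7
```

Run:
```python
from h import *
import pickle
o=get_obs(); w=capture('wrist'); save(w,'w11'); print(o['tcp_pos'],o['time_s'],o['finger_gap'],o['contact_force'],o['moment'])
im=w['pixels'][:,:,::-1]
cv2.imwrite('pics/g.png',cv2.resize(im[55:225,270:365],None,fx=6,fy=3.5,interpolation=cv2.INTER_CUBIC))
```

```text
[537.64640794  14.09130439  99.27253162] 16.1167 6.676143666201143 [ 0.01537194  0.80384699 -0.7026897 ] [-0.00923022  0.07170071 -0.03622569]
```

View pics/g.png

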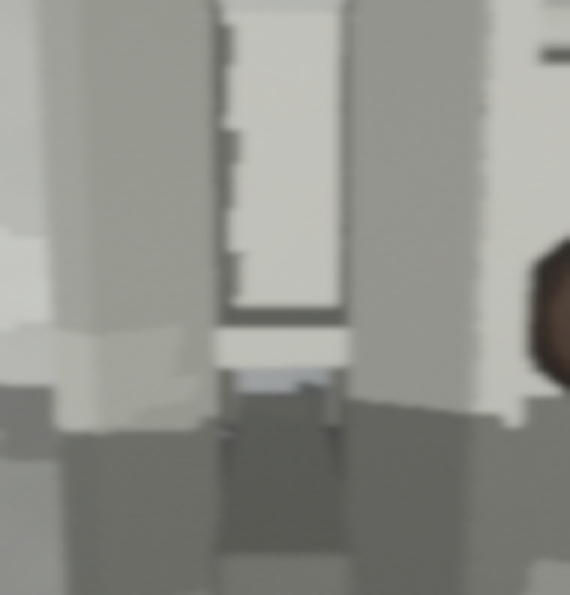

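Request:
{"name": "step_arm", "arguments": {
  "series": [
    {"xyz": [0, 0, 4], "turn": [0, 0, 0], "jaw": 0},
    {"xyz": [0, 0, 8], "turn": [0, 0, 0], "jaw": 0},
    {"xyz": [0, 0, 11], "turn": [0, 0, 0], "jaw": 0},
    {"xyz": [0, 0, 14], "turn": [0, 0, 0], "jaw": 0},
    {"xyz": [0, 0, 17], "turn": [0, 0, 0], "jaw": 0},
    {"xyz": [0, 0, 17], "turn": [0, 0, 0], "jaw": 0}
  ]
}}

```text
time_s: 16.67
tcp_pos: [538.5, 14.0, 83.4]
ee_rot: [0.675, 0.738, 0.0, 0.0]
contact_force: [-0.1, -0.3, 2.8]
finger_gap: 6.4
```

Request:
{"name": "step_arm", "arguments": {
  "series": [
    {"xyz": [0, 0, 2], "turn": [0, 0, 0], "jaw": 0},
    {"xyz": [0, 0, 4], "turn": [0, 0, 0], "jaw": 0},
    {"xyz": [0, 0, 4], "turn": [0, 0, 0], "jaw": 0},
    {"xyz": [0, 0, 4], "turn": [0, 0, 0], "jaw": 0}
  ]
}}

```text
time_s: 17.0
tcp_pos: [538.6, 14.0, 79.9]
ee_rot: [0.675, 0.738, 0.0, 0.0]
contact_force: [-0.6, -1.3, 4.7]
finger_gap: 6.5
```

Request:
{"name": "step_arm", "arguments": {
  "series": [
    {"xyz": [0, 0, 2], "turn": [0, 0, 0], "jaw": 0},
    {"xyz": [0, 0, 4], "turn": [0, 0, 0], "jaw": 0},
    {"xyz": [0, 0, 5], "turn": [0, 0, 0], "jaw": 0},
    {"xyz": [0, 0, 5], "turn": [0, 0, 0], "jaw": 0},
    {"xyz": [0, 0, 5], "turn": [0, 0, 0], "jaw": 0}
  ]
}}

```text
time_s: 17.42
tcp_pos: [538.7, 14.0, 75.3]
ee_rot: [0.675, 0.738, 0.0, 0.0]
contact_force: [-1.7, 0.1, 8.2]
finger_gap: 6.5
```

Request:
{"name": "step_arm", "arguments": {
  "series": [
    {"xyz": [0, 0, 1], "turn": [0, 0, 0], "jaw": 0},
    {"xyz": [0, 0, 1], "turn": [0, 0, 0], "jaw": 0},
    {"xyz": [0, 0, 1], "turn": [0, 0, 0], "jaw": 0}
  ]
}}

```text
time_s: 17.67
tcp_pos: [538.9, 14.0, 75.3]
ee_rot: [0.675, 0.738, 0.0, 0.001]
contact_force: [-4.6, 0.1, 15.4]
finger_gap: 6.0
```

Request:
{"name": "step_arm", "arguments": {
  "series": [
    {"xyz": [0, -0.3, 0.2], "turn": [0, 0, 0], "jaw": 0},
    {"xyz": [0, -0.3, 0.2], "turn": [0, 0, 0], "jaw": 0},
    {"xyz": [0, -0.3, 0.2], "turn": [0, 0, 0], "jaw": 0},
    {"xyz": [0, -0.3, 0.2], "turn": [0, 0, 0], "jaw": 0},
    {"xyz": [0, -0.3, 0.2], "turn": [0, 0, 0], "jaw": 0}
  ]
}}

```text
time_s: 18.08
tcp_pos: [538.8, 14.0, 75.2]
ee_rot: [0.675, 0.738, 0.001, 0.001]
contact_force: [-4.7, -0.2, 15.7]
finger_gap: 6.4
```

Run:
```python
from h import *
o=get_obs(); w=capture('wrist'); save(w,'w12'); s=capture('side'); print(o['tcp_pos'],o['time_s'],o['finger_gap'],o['contact_force'],o['moment'])
a=cv2.resize(w['pixels'][50:370,240:530,::-1],None,fx=1.6,fy=1.6); b=cv2.resize(s['pixels'][130:270,230:370,::-1],(300,512),interpolation=cv2.INTER_CUBIC)
cv2.imwrite('pics/k.png',np.hstack([a,cv2.resize(b,(320,a.shape[0]))]))
```

```text
[538.79185944  14.04233951  75.22315621] 18.0833 6.438137386939504 [-4.70701479 -0.19346167 15.69887663] [ 0.07543074  1.13072162 -0.0317619 ]
```

View pics/k.png

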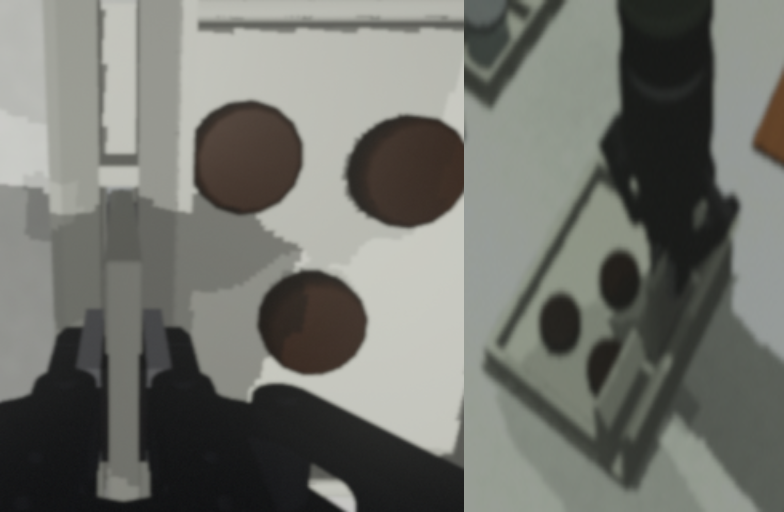

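Run:
```python
from h import *
print(close_job());
```

```text
the job is handed in; nothing more can be done
None
```

I moved two discs from the board into the tray, so it now holds three; the fourth is still on the board. I then took the wide holder from its rest, pushed it into the pocket and handed the job in at about 18 s. The arm was still gripping it and pressing it down.

**Last checks:**
- **Discs:** the final wrist and side pictures show three discs in the tray.
- **Clip:** the upward force rose from 2.8 N to 8.2 N over about 8 mm, which matches the clip spring. It then went to 15.7 N with no further descent at a TCP height of 75.2 mm, so the clip should be on its stop.
- **Grip:** the grip was set to 100 N, and the fingers read an opening of 6.4 mm on the 8 mm plate.
- **Bystanders:** I never touched the cup, spoon, tin, bowl or narrow holder, but I did not measure their positions again at the end.

**What disagreed:**
- The top and wrist cameras put the stand about 3 to 4 mm apart; I went with the wrist view.
- About 4.7 N of sideways force remained along x, probably from light contact with the channel wall.
- By the wrist camera, the holder sits about 1 mm off the pocket's centre in y; the limit is 7 mm.

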